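# Zero the charge counter and dock the power pucks

### The arm

A 6-joint arm with a two-finger parallel gripper is mounted at the origin on the work surface. World frame = base frame: x ahead of the robot, y to its left, z up, the work surface at z = 0. Lengths are in m, angles in rad, forces in N, time in s.
With the tool pointing down it reaches from about 0.225 to 0.875 m from the base axis. Payload 3.4 kg.
Tool frame: the origin (TCP) lies on the centre line of the jaws, within the pads' length; the fingertips stand 22 mm ahead of it and the grasp point (between the pads) lies 3 mm ahead of it; z points along the fingers, y is the line along which they close (so a half turn about z gives the same grasp; the last joint's range is limited). The gripper opens to 85 mm and grips with 20 to 120 N. Pads are 22 mm wide; open, the fingers measure 114 mm over their backs; the gripper's body (76 mm by 85 mm) begins 54 mm behind the grasp point. The pads swing forward as they close: fully open they stand 13 mm farther back than shut.
Start: joints at [-1.399, 0.276, 1.505, -0, 1.361, -0.121], TCP at [0.166, -0.551, 0.253] pointing down, gripper open.
Joint ranges: [-2.89, 2.89], [-0.75, 2.08], [0.22, 2.7], [-1.18, 4.32], [0.11, 2.71], [-2.7, 2.7]. Speed limits (rad/s): [2.57, 2.57, 3.14, 3.14, 3.14, 3.14].

### API

Orientations are given as a unit quaternion [w, x, y, z].
In Python, from rig import manip gives the robot as it stands.
- The arm moves only by the shell command python3 steer.py 'ROWS' [OPENING] [FORCE]. ROWS is rows parted by semicolons, their numbers by spaces, 1 to 5 of them, each of 4 numbers: dx, dy, dz in m, then a turn about the tool's z in rad; each row shifts and turns the commanded pose from where the row before left it, along the tool's axes as they then stand; what a row does not reach is not made up. A row lasts 1/12 s, in which the tool goes at most 0.0417 m and 0.125 rad, less where a joint would pass 70% of its speed; a pose out of reach is approached as far as the arm can. OPENING is the finger opening in m, set as the command begins (- or left out keeps the last). The fingers move at their own pace and stop on an object; FORCE is the grip in N (left out, the last holds). Time passes only in rows, so rows that do not move let the fingers close. It prints the time, the measured TCP pose, the force, the opening and the grip force at its end.
- manip.get_state(): the state, without advancing time (a new reading comes with each control period).
- manip.get_image(name): name is "scene" or "top"; returns a dict with "img" (400x640x3 uint8, red, green, blue), "camera_matrix" (3x3 intrinsics, pixels), "T" (4x4, takes a point from camera to world coordinates). Camera axes: x right, y down, z forward; pixel columns grow to the right and rows downward; lengths in m; the calibration is good to about 2 mm. A picture is of the moment at which its call begins. There is no depth.
- manip.sign_off(): hands the job in; it is judged then, once.
The state is a dict: "clock": time; "qpos": joint angles; "qd": joint speeds; "effort": joint torques, N m; "position": TCP position; "ee_rot": TCP orientation; "contact_force": force on the tool from outside, world axes, zero at the start; "moment": the same for the moment, N m; "width": finger opening in m; "gripper_force": force on a finger pad.
Only numpy, scipy, OpenCV 4.12 (cv2) and the standard library are available. Lean on these libraries where they do the work, as an engineer would, in place of code of your own. Each camera call takes 0.05 s, during which the arm holds its last target. There are 200 camera calls.

### The job

Get the hallway dock ready for tonight's charging, in this order: swing the aluminium arm fully out to its outer stop, turn the counter's reset knob all the way back to its zero stop, then slide every white power puck across the shelf (never lift one) until it rests wholly inside a copper ring, one puck to a ring. With all pucks in place, swing the arm fully back in to its inner stop over the middle ring, and leave the earbud case, key, door stop and coaster undisturbed.

Things in the scene. Friction and masses are not known exactly. Their poses are not given: they have to be found in the camera images.
- dock: Fixed charging dock inlaid in the black shelf: a row of three thin copper rings and a dark pivot post. Origin: centre of the middle ring on the shelf surface (z = 0). The row runs along its y axis. The pivot post (28 mm diameter, 44 mm tall) stands at x = +120, y = +185 mm in this frame.
- ring0 (a point): Centre of the ring at the dock's +y end (125 mm from the middle ring), on the shelf. Copper ring of inner diameter 110 mm, outer 118 mm, flush with the shelf: nothing to bump against. A puck is wholly inside when its centre is within about 11 mm of this point.
- ring1 (a point): Centre of the middle ring, same size, on the shelf.
- ring2 (a point): Centre of the ring at the dock's -y end (125 mm from the middle ring), same size, on the shelf.
- pivot (a point): On the vertical hinge axis of the swing arm, at the top of the pivot post, 44 mm above the shelf. The arm's hub on it reaches to 62 mm. The arm's bar is 20 mm wide, 48 to 56 mm above the shelf; the round black pad at its end is 56 mm in diameter, from 44 to 56 mm above the shelf, 220 mm from the hinge axis.
- swing_arm (a joint): Hinge angle of the brushed aluminium swing arm (rad): 0 at the inner stop, with its pad over the middle ring; grows as the arm turns clockwise seen from above, to 1.9 at the outer stop, clear of the rings. Light friction (about 0.12 N m), it stays where it is left.
- pad_post (a point): Grip point on the upright round aluminium post that stands on the pad's centre at the arm's end: 18 mm diameter, from 56 to 102 mm above the shelf, orange band near the top. The point is on the post's axis, 89 mm above the shelf, 220 mm from the hinge axis; its x axis points outward along the arm. The post can be pinched from above and turns within the grip.
- counter: Fixed session counter: round grey housing, 84 mm diameter, 36 mm tall, with a white dial on top. Origin: centre of its underside. The red zero tick lies at its +x; black ticks every 0.5 rad run clockwise from it.
- reset_knob (a joint): Angle of the black reset knob on the counter (rad): 0 at the zero stop (red pointer at the red tick); grows clockwise seen from above, up to 5.0. To zero it, turn it anticlockwise seen from above until it meets the stop. Friction about 0.05 N m; it stays where it is left.
- knob_grip (a point): On the knob's vertical axis at gripping height, 68 mm above the shelf. The grip is a bar 46 mm long along this point's x axis and 14 mm thick along its y axis, from 43 to 75 mm above the shelf; the red pointer is towards +x. Below it is a 48 mm flange (top at 43 mm). The point turns with the knob.
- puck_a: White power puck with a blue disc on top: a flat cylinder 88 mm in diameter, 20 mm thick, about 0.15 kg, too wide to grasp, lying flat on the shelf. Origin: centre of its underside. May be absent.
- puck_b: Another puck, identical. May be absent.
- puck_c: Another puck, identical. May be absent.
- earbud_case: Bystander: white earbud case, 48 x 62 x 25 mm; origin centre of underside.
- copper_key: Bystander: copper key lying flat, 64 mm long, 4 mm thick; origin under the centre of its round bow (26 mm), blade towards its +x.
- door_stop: Bystander: blue stepped rubber door stop, 90 x 40 x 26 mm; origin centre of underside.
- stone_coaster: Bystander: speckled grey stone coaster, 100 mm diameter, 9 mm thick; origin centre of underside.

How it is judged:
On the way, in this order (a step that is already met when the one before it is completed fails the run):
1. the arm is swung fully out (within 0.2 rad of its outer stop) (value of joint swing_arm above 1.7 rad), for 0.2 s.
2. with the arm out, the reset knob is back at its zero stop (within 0.08 rad) (value of joint reset_knob below 0.08 rad and value of joint swing_arm above 1.6 rad), for 0.2 s.
3. with the arm still out, every puck present lies inside a ring ((horizontal distance between puck_a and ring0 below 0.012 m or horizontal distance between puck_a and ring1 below 0.012 m or horizontal distance between puck_a and ring2 below 0.012 m) and (horizontal distance between puck_b and ring0 below 0.012 m or horizontal distance between puck_b and ring1 below 0.012 m or horizontal distance between puck_b and ring2 below 0.012 m) and (horizontal distance between puck_c and ring0 below 0.012 m or horizontal distance between puck_c and ring1 below 0.012 m or horizontal distance between puck_c and ring2 below 0.012 m) and value of joint swing_arm above 1.6 rad), for 0.2 s.
4. the arm is back at its inner stop (within 0.1 rad) (value of joint swing_arm below 0.1 rad), for 0.2 s.
At the end, for the whole second after the job is handed in: Every puck present rests with its centre within 12 mm of a ring's centre (one puck to a ring), the reset knob is within 0.08 rad of its zero stop, and the arm is within 0.1 rad of its inner stop ((horizontal distance between puck_a and ring0 below 0.012 m or horizontal distance between puck_a and ring1 below 0.012 m or horizontal distance between puck_a and ring2 below 0.012 m) and (horizontal distance between puck_b and ring0 below 0.012 m or horizontal distance between puck_b and ring1 below 0.012 m or horizontal distance between puck_b and ring2 below 0.012 m) and (horizontal distance between puck_c and ring0 below 0.012 m or horizontal distance between puck_c and ring1 below 0.012 m or horizontal distance between puck_c and ring2 below 0.012 m) and linear speed of each of puck_a, puck_b, puck_c below 0.02 m/s and value of joint swing_arm below 0.1 rad and value of joint reset_knob below 0.08 rad); the robot touches nothing.
It fails at once if the white earbud case is moved by more than 25 mm (distance of earbud_case from where it was at the start of the episode above 0.025 m).
It fails at once if the copper key is moved by more than 25 mm (distance of copper_key from where it was at the start of the episode above 0.025 m).
It fails at once if the blue door stop is moved by more than 25 mm (distance of door_stop from where it was at the start of the episode above 0.025 m).
It fails at once if the stone coaster is moved by more than 25 mm (distance of stone_coaster from where it was at the start of the episode above 0.025 m).
It fails at once if a puck is lifted more than 30 mm off the shelf (height (world z) of any of puck_a, puck_b, puck_c above 0.03 m).
Of puck_a, puck_b, puck_c only 2 to 3 are there at a start; the rules pass over those that are not, and their reading is None.
At some moment in a run one of puck_a, puck_b, puck_c may be knocked a few centimetres aside while the robot is not near it.
Once in a run the grip may slacken for a moment while it holds something.
It also fails if it takes over 210 s, if anything falls off the work surface, if the arm or the gripper's body presses on something with over 40 N, if the wrist force passes 120 N, or if a joint passes its speed limit or range.

## Working session

There is one attempt and no reset: what is moved stays moved. The work goes in short steps, Python scripts to look and compute and a shell command to move; the robot and the scene stay as the last step left them, time stands still between calls to the robot, and variables do not carry over. Pictures are saved under pics/ and viewed, at most 14 in all, crops included, and the job is handed in when it is done.

```bash
ls; mkdir -p pics; python3 - <<'E'
from rig import manip
import cv2,numpy as np
for n in("top","scene"):
    d=manip.get_image(n);cv2.imwrite(f"pics/{n}0.png",d["img"][:,:,::-1]);print(n,d["camera_matrix"].tolist(),d["T"].round(4).tolist())
print(manip.get_state())
E
```

```text
pics
rig.py
steer.py
top [[403.2970646043349, 0.0, 321.1948959349498], [0.0, 403.2970646043349, 199.1931914983426], [0.0, 0.0, 1.0]] [[-0.0245, -0.9841, 0.1761, 0.3723], [-0.9996, 0.022, -0.0158, 0.0686], [0.0117, -0.1764, -0.9843, 1.3091], [0.0, 0.0, 0.0, 1.0]]
scene [[460.2433671795672, 0.0, 322.51892610946567], [0.0, 460.2433671795672, 199.27824091234743], [0.0, 0.0, 1.0]] [[0.8088, 0.4816, -0.3375, 0.9976], [0.588, -0.6542, 0.4756, -0.514], [0.0082, -0.5832, -0.8123, 1.0469], [0.0, 0.0, 0.0, 1.0]]
{'clock': 0.1, 'qpos': array([-1.39902759e+00,  2.76535734e-01,  1.50602132e+00, -2.64260580e-06,
        1.36073300e+00, -1.20970992e-01]), 'qd': array([ 0.00031079, -0.00089122, -0.00201295,  0.00060596,  0.00097318,
       -0.00153584]), 'effort': array([ 1.07447551e-03, -4.17699301e+01, -2.46404582e+01, -2.01407242e-04,
        5.71025404e-03,  7.70411447e-06]), 'position': array([ 0.16586354, -0.55008569,  0.25251804]), 'ee_rot': array([-8.48397448e-04,  9.89306646e-01,  1.45848003e-01, -2.28454127e-05]), 'contact_force': array([ 0.89024441,  0.56760923, -0.48486768]), 'moment': array([-0.01280414, -0.03815865,  0.02278733]), 'gripper_force': 0.0, 'width': 0.08534686385622901}
```
View pics/top0.png

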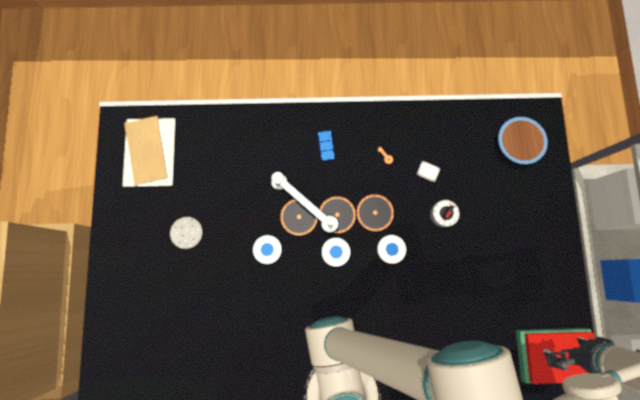

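View pics/scene0.png

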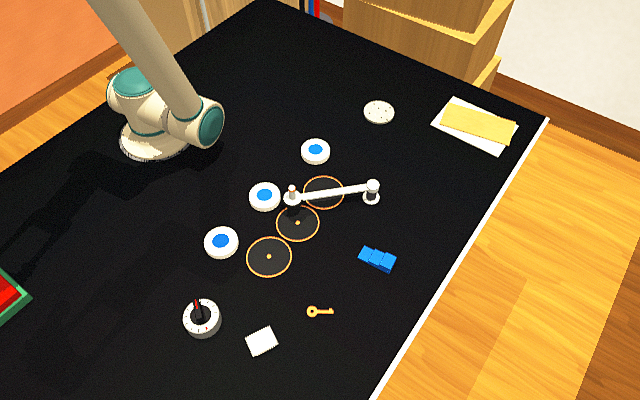

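The top view shows three pucks at about (267,249), (336,251) and (392,249), and rings at (299,216), (337,214) and (375,212). The pivot is at (279,180), the arm pad at (330,224) and the counter at (446,213). The scene view confirms this, with the post top near (292,190) and the counter at (201,317).

```bash
cat > m.py <<'E'
from rig import manip
import cv2,numpy as np
def ray(p,d,z):
    p=np.atleast_2d(np.asarray(p,float)); q=np.c_[p,np.ones(len(p))]@np.linalg.inv(d["camera_matrix"]).T@d["T"][:3,:3].T
    o=d["T"][:3,3]; return (o+q*((z-o[2])/q[:,2])[:,None])[:,:2]
def blobs(d,lo,hi,z,mn=10,mx=9999):
    h=cv2.cvtColor(d["img"],cv2.COLOR_RGB2HSV); m=cv2.inRange(h,lo,hi)
    n,l,s,c=cv2.connectedComponentsWithStats(m)
    return [(c[i].round(1).tolist(),int(s[i,4]),ray(c[i],d,z)[0].round(4).tolist()) for i in range(1,n) if mn<=s[i,4]<=mx]
def pucks(names=("top","scene")):
    for n in names:
        d=manip.get_image(n); print(n,"blue",blobs(d,(95,120,60),(125,255,255),.02,40,800))
E
python3 - <<'E'
from m import *
pucks()
for n in("top","scene"):
    d=manip.get_image(n)
    print(n,"copper",blobs(d,(5,110,70),(22,255,255),0,4,450))
    print(n,"red",blobs(d,(0,150,60),(4,255,255),.07,2,400), blobs(d,(172,150,60),(180,255,255),.07,2,400))
t=cv2.imread("pics/top0.png")[130:270,250:480];s=cv2.imread("pics/scene0.png")[160:360,170:400]
cv2.imwrite("pics/c1.png",cv2.resize(t,None,fx=3.4,fy=3.4,interpolation=2));cv2.imwrite("pics/c2.png",cv2.resize(s,None,fx=3,fy=3,interpolation=2))
E
```

```text
top blue [([325.7, 144.9], 453, [0.7859, 0.0283]), ([266.8, 249.1], 98, [0.4459, 0.2244]), ([391.6, 248.8], 95, [0.4374, -0.1725]), ([335.6, 251.5], 97, [0.4331, 0.0062])]
scene blue [([310.7, 7.5], 65, [-0.0102, 0.8081]), ([315.1, 148.8], 110, [0.444, 0.224]), ([264.0, 194.3], 143, [0.4309, 0.005]), ([220.1, 240.3], 181, [0.435, -0.1743]), ([377.3, 258.5], 631, [0.7899, 0.0207])]
top copper [([385.3, 155.6], 162, [0.7509, -0.1721]), ([616.4, 157.7], 407, [0.7269, -0.9564]), ([294.1, 221.4], 239, [0.5349, 0.1378]), ([374.6, 212.2], 16, [0.559, -0.1268]), ([336.6, 214.4], 13, [0.5548, -0.0017]), ([298.6, 216.5], 11, [0.5505, 0.1227]), ([539.0, 333.0], 23, [0.1656, -0.624]), ([553.5, 333.0], 4, [0.1644, -0.6697]), ([571.0, 332.0], 25, [0.1659, -0.7253]), ([588.5, 332.0], 4, [0.1645, -0.7806]), ([525.2, 335.2], 5, [0.1601, -0.5798]), ([526.0, 348.5], 4, [0.1205, -0.5778]), ([528.1, 366.8], 32, [0.0666, -0.5782]), ([580.5, 374.0], 4, [0.0414, -0.7381]), ([566.0, 378.6], 7, [0.0294, -0.6914])]
top red [([448.0, 214.0], 20, [0.5384, -0.3447]), ([567.1, 354.8], 29, [0.1131, -0.6627]), ([558
[... 824 characters left out ...]
, -0.041]), ([297.0, 221.9], 12, [0.5514, -0.0028]), ([317.4, 226.0], 5, [0.6035, 0.0193]), ([316.0, 229.2], 4, [0.6066, 0.0088]), ([270.3, 241.2], 108, [0.5319, -0.0919]), ([268.4, 253.8], 5, [0.552, -0.1237]), ([246.6, 260.0], 7, [0.5187, -0.1704]), ([290.2, 260.5], 8, [0.6095, -0.1056]), ([268.8, 271.9], 92, [0.5859, -0.1628]), ([2.5, 276.5], 6, [0.0614, -0.5631]), ([19.8, 293.5], 6, [0.1365, -0.5643]), ([317.9, 308.0], 36, [0.7422, -0.1667]), ([323.4, 312.9], 34, [0.7601, -0.1689]), ([311.5, 311.6], 10, [0.7352, -0.183])]
scene red [([316.3, 8.7], 89, [0.0603, 0.7495]), ([195.8, 303.6], 21, [0.5322, -0.3434]), ([206.0, 327.5], 2, [0.5895, -0.3695])] [([3.5, 278.5], 2, [0.1304, -0.5614])]
```

View pics/c1.png

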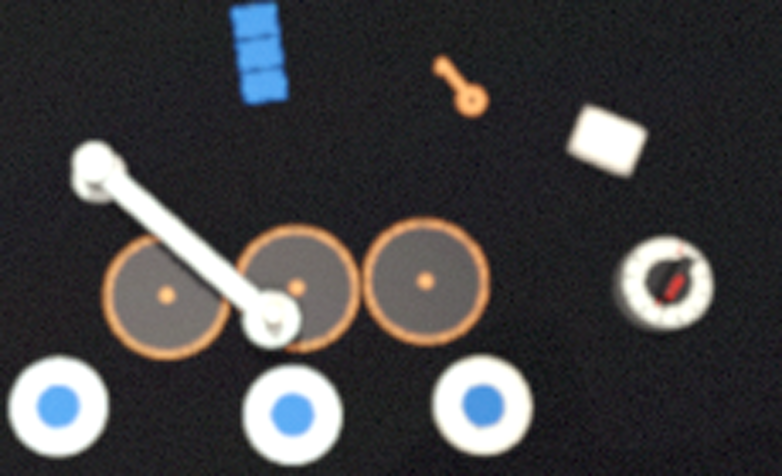

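View pics/c2.png

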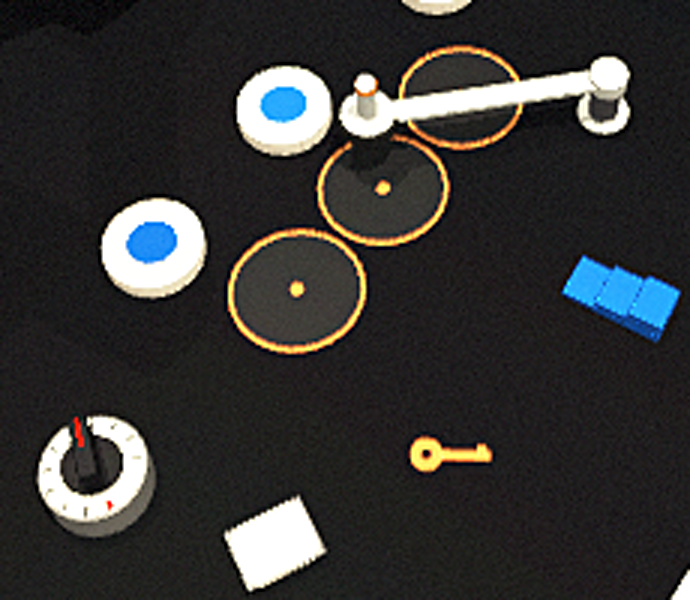

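The crops show the arm partly swung. The knob's red tick is at top crop (682,248), with the pointer on the opposite, robot side of the dial. Next I'll work out the post and knob geometry.

```bash
python3 - <<'E'
from m import *
r1=np.array([.553,-.002]);
D={n:manip.get_image(n) for n in("top","scene")}
d=D["scene"]; print("post band",ray([292.1,189.7],d,.094))
print("post top top-view", ray([330,223.5],D["top"],.102), ray([291.8,186.5],d,.102))
piv=np.array([.6667,.187])
for z in(.089,.094,.097):
  p=ray([292.1,189.7],d,z)[0]; v=p-piv; print(z,p,np.hypot(*v),np.arctan2(v[1],v[0]))
for n,c in(("top",(446,214)),("scene",(201,316))):
  d=D[n]; h=cv2.cvtColor(d["img"],cv2.COLOR_RGB2HSV); m=cv2.inRange(h,(0,0,150),(180,60,255)); k=np.zeros_like(m); cv2.circle(k,c,24,255,-1); m&=k
  ct=max(cv2.findContours(m,0,1)[0],key=cv2.contourArea)[:,0]; P=ray(ct,d,.036).astype(np.float32); print(n,"dial circ",cv2.minEnclosingCircle(P), cv2.fitEllipse(P))
print("ticks",ray([250+682/3.4,130+248/3.4],D["top"],.036),ray([206,327.5],D["scene"],.036))
print("ptr top z.075",ray([448,214],D["top"],.075),ray([195.8,303.6],D["scene"],.075))
for n,b in(("top",(425,190,40)),("scene",(176,292,50))):
  x,y,w=b;cv2.imwrite(f"pics/k{n}.png",cv2.resize(D[n]["img"][y:y+w,x:x+w,::-1],(400,400),interpolation=2))
cv2.imwrite("pics/k.png",np.hstack([cv2.imread("pics/ktop.png"),cv2.imread("pics/kscene.png")]))
E
```

```text
post band [[0.52041614 0.02198914]]
post top top-view [[0.51331916 0.02452737]] [[0.51742072 0.02513124]]
0.089 [0.51791212 0.02480149] 0.2201049522068961 -2.313098295054929
0.094 [0.52041614 0.02198914] 0.22051655467241657 -2.296108499103301
0.097 [0.52191855 0.02030174] 0.22079397551827268 -2.2859467471694996
top dial circ ((0.5474078059196472, -0.3492335081100464), 0.042935606092214584) ((0.5473839640617371, -0.34904175996780396), (0.08213768899440765, 0.0831909030675888), 5.183135986328125)
scene dial circ ((0.5452515482902527, -0.3516397774219513), 0.04188971221446991) ((0.5453586578369141, -0.35153159499168396), (0.07533355057239532, 0.0766730010509491), 40.641578674316406)
ticks [[ 0.57846386 -0.36737862]] [[ 0.57528897 -0.36445815]]
ptr top z.075 [[ 0.53761052 -0.34314449]] [[ 0.5346003  -0.34415889]]
```

View pics/k.png

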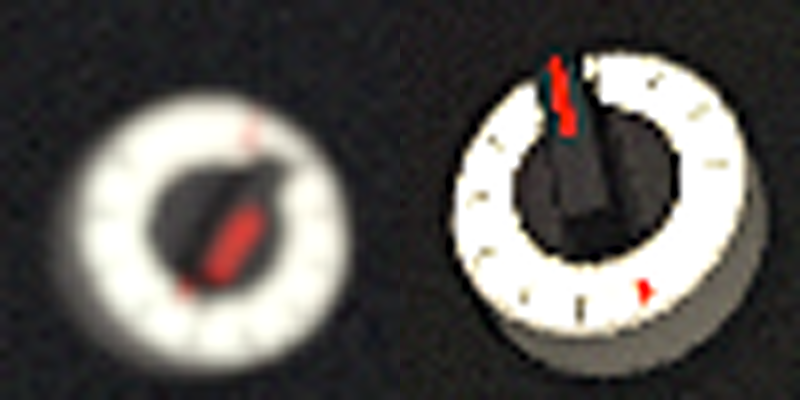

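Counter centre is about (0.546,-0.350), tick at -0.47 rad and pointer at about 2.5 rad, so the knob reads about 3.3. The post is at about (0.518,0.0235). I'll move above it first.

```bash
R='.0296 -.0263 0 0'
python3 steer.py '.0296 -.0263 0 0;.0296 -.0263 0 0;.0296 -.0263 0 0;.0296 -.0263 0 0;.0296 -.0263 0 0' .05
python3 steer.py '.0296 -.0263 0 0;.0296 -.0263 0 0;.0296 -.0263 0 0;.0296 -.0263 0 0;.0296 -.0263 0 0'
python3 steer.py '.0296 -.0263 0 0;.0296 -.0263 0 0;.0296 -.0263 0 0;.0296 -.0263 0 0;.0296 -.0263 0 0'
python3 steer.py '.0296 -.0263 0 0;.0296 -.0263 0 0;0 0 0 0;0 0 0 0'
cat >> m.py <<'E'
def to(x,y,z,yaw=None):
    "tool-frame move to a world TCP target (tool down)"
    s=manip.get_state(); w,a,b,c=s["ee_rot"]; p=s["position"]; t=2*np.arctan2(b,a)
    v=np.array([x,y])-p[:2]; e=np.array([np.cos(t),np.sin(t)])
    dx=v@e; dy=v@np.array([e[1],-e[0]])
    print("pos",p.round(4),"yaw",round(t,3),"q",s["qpos"].round(2),"F",s["contact_force"].round(1),"| dx %.4f dy %.4f dz %.4f n %.1f"%(dx,dy,p[2]-z,np.linalg.norm([dx,dy,p[2]-z])/.04), "" if yaw is None else "turn %.3f"%(t-yaw))
E
python3 -c "
from m import *
to(.518,.0235,.092)
d=manip.get_image('scene');cv2.imwrite('pics/s1.png',d['img'][:,:,::-1])"
```

```text
clock: 0.82
position: [0.2702, -0.3804, 0.2533]
ee_rot: [0.0, 0.989, 0.145, 0.0]
contact_force: [1.0, 0.2, 0.3]
width: 0.0499
gripper_force: 0.0
clock: 1.23
position: [0.374, -0.2116, 0.2536]
ee_rot: [0.0, 0.989, 0.146, 0.0]
contact_force: [0.1, 0.1, -0.3]
width: 0.0499
gripper_force: 0.0
clock: 1.65
position: [0.4779, -0.0427, 0.2536]
ee_rot: [0.0, 0.989, 0.146, 0.0]
contact_force: [0.7, -0.8, -0.3]
width: 0.0498
gripper_force: 0.0
clock: 1.98
position: [0.5193, 0.0245, 0.253]
ee_rot: [0.0, 0.989, 0.148, -0.0]
contact_force: [0.2, -0.8, -0.2]
width: 0.0502
gripper_force: 0.0
pos [0.5193 0.0245 0.253 ] yaw 0.297 q [-0.09  0.19  1.62 -0.    1.33  1.19] F [ 0.2 -0.8 -0.2] | dx -0.0015 dy 0.0005 dz 0.1610 n 4.0
```

View pics/s1.png

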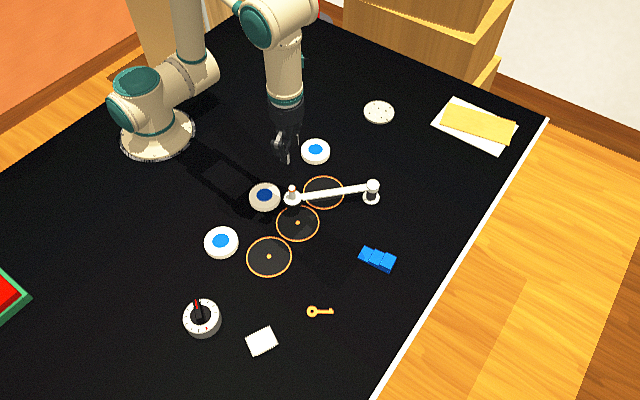

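The gripper hangs over the post (post top near (292,188)), and nothing else has moved. Descend and grip.

```bash

python3 steer.py '-.0015 0 .04 0;0 0 .04 0;0 0 .04 0;0 0 .02 0;0 0 .021 0'
python3 steer.py '0 0 0 0;0 0 0 0;0 0 0 0;0 0 0 0' 0 40
python3 -c "
from m import *
to(.518,.0235,.092)
p=manip.get_state()['position'][:2]
c=np.array([.6667,.187]);v=p-c;print(np.hypot(*v))
a0=np.arctan2(v[1],v[0]);t=2*np.arctan2(*manip.get_state()['ee_rot'][[2,1]])
e=np.array([np.cos(t),np.sin(t)]);f=np.array([e[1],-e[0]])
k=np.arange(0,1.76,.17);P=np.array([c+.22*np.array([np.cos(a0-x),np.sin(a0-x)]) for x in k]);
for d in np.diff(P,axis=0):print((d@e).round(4),(d@f).round(4))
"
```

```text
clock: 2.45
position: [0.5153, 0.0206, 0.0906]
ee_rot: [0.0, 0.989, 0.145, -0.001]
contact_force: [0.4, -0.3, -0.3]
width: 0.0503
gripper_force: 0.0
clock: 2.78
position: [0.5175, 0.0214, 0.0934]
ee_rot: [0.001, 0.989, 0.146, 0.001]
contact_force: [-0.7, -2.1, -3.7]
width: 0.0169
gripper_force: 39.6
pos [0.5175 0.0214 0.0934] yaw 0.292 q [-0.09  0.33  1.86 -0.    0.94  1.19] F [-0.7 -2.1 -3.7] | dx 0.0011 dy -0.0019 dz 0.0014 n 0.1 
0.22293448558553647
-0.0166 -0.0335
-0.0107 -0.0358
-0.0045 -0.0371
0.0019 -0.0373
0.0081 -0.0365
0.0142 -0.0346
0.0198 -0.0317
0.0249 -0.0278
0.0293 -0.0232
0.0328 -0.0179
```

```bash

python3 steer.py '-.0166 -.0335 0 0;-.0107 -.0358 0 0;-.0045 -.0371 0 0;.0019 -.0373 0 0'
python3 -c "
from m import *
c=np.array([.6667,.187]);s=manip.get_state();v=s['position'][:2]-c;a=np.arctan2(v[1],v[0]);print(np.hypot(*v),(-2.113-a)%6.283,s['contact_force'],s['width'])"
python3 steer.py '.0081 -.0365 0 0;.0142 -.0346 0 0;.0198 -.0317 0 0;.0249 -.0278 0 0;.0293 -.0232 0 0'
python3 -c "
from m import *
c=np.array([.6667,.187]);s=manip.get_state();v=s['position'][:2]-c;a=np.arctan2(v[1],v[0]);print(np.hypot(*v),(-2.113-a)%6.283,s['contact_force'],s['width'])
t=a-.12;to(*(c+.22*np.array([np.cos(t),np.sin(t)])),.092)"
```

```text
clock: 3.12
position: [0.4452, 0.1509, 0.0936]
ee_rot: [0.001, 0.99, 0.144, -0.0]
contact_force: [3.5, -3.0, -5.2]
width: 0.0171
gripper_force: 40.0
0.2243965494182804 0.8671738300858438 [ 3.51024083 -3.0028257  -5.1894093 ] 0.017141291835150695
clock: 3.53
position: [0.4946, 0.3277, 0.094]
ee_rot: [0.001, 0.989, 0.146, 0.0]
contact_force: [4.2, -8.1, -1.2]
width: 0.0168
gripper_force: 40.3
0.2223132272634411 1.7135605290918798 [ 4.21232482 -8.06827687 -1.16917322] 0.016791574715095594
pos [0.4946 0.3277 0.094 ] yaw 0.294 q [ 0.47  0.43  1.69 -0.    1.02  1.75] F [ 4.2 -8.1 -1.2] | dx 0.0240 dy -0.0115 dz 0.0020 n 0.7
```

```bash

python3 steer.py '.024 -.0115 0 0;.006 -.002 0 0;0 0 0 0'
python3 -c "
from m import *
c=np.array([.6667,.187]);s=manip.get_state();v=s['position'][:2]-c;a=np.arctan2(v[1],v[0]);print(np.hypot(*v),(-2.113-a)%6.283,s['contact_force'],s['width'])
t=a-.05;to(*(c+.22*np.array([np.cos(t),np.sin(t)])),.092)"
```

```text
clock: 3.78
position: [0.5205, 0.3526, 0.0939]
ee_rot: [-0.003, 0.989, 0.146, 0.001]
contact_force: [-5.8, 7.4, 2.5]
width: 0.0171
gripper_force: 41.0
0.22089646326726167 1.875646221554356 [-5.84120659  7.39170033  2.51373043] 0.01705244926078054
pos [0.5205 0.3526 0.0939] yaw 0.293 q [0.48 0.47 1.61 0.01 1.05 1.76] F [-5.8  7.4  2.5] | dx 0.0105 dy -0.0035 dz 0.0019 n 0.3
```

```bash

python3 steer.py '.006 -.002 0 0;0 0 0 0'
python3 steer.py '0 0 0 0;0 0 0 0;0 0 0 0' .06
python3 steer.py '0 0 -.03 0;0 0 -.04 0;0 0 -.04 0;0 0 0 .12;0 0 0 .12' | tail -6
python3 steer.py '0 0 0 .12;0 0 0 .12;0 0 0 .12;0 0 0 .12;0 0 0 .12' | tail -6
python3 steer.py '0 0 0 .1;0 0 0 0' | head -3
python3 -c "
from m import *
to(.5464,-.3503,.16,-.64)
d=manip.get_image('scene');print(blobs(d,(5,110,70),(22,255,255),.097,8,30));cv2.imwrite('pics/s2.png',d['img'][:,:,::-1])
pucks()"
```

```text
clock: 3.95
position: [0.5223, 0.3541, 0.094]
ee_rot: [-0.002, 0.989, 0.146, -0.002]
contact_force: [-9.3, 6.2, 3.6]
width: 0.0165
gripper_force: 41.1
clock: 4.2
position: [0.5259, 0.3516, 0.0936]
ee_rot: [-0.0, 0.989, 0.146, 0.001]
contact_force: [-0.0, -0.2, -0.3]
width: 0.0523
gripper_force: 0.0
clock: 4.62
position: [0.5273, 0.352, 0.2069]
ee_rot: [-0.002, 1.0, 0.023, 0.004]
contact_force: [0.7, -0.2, -0.2]
width: 0.06
gripper_force: 0.0
clock: 5.03
position: [0.5256, 0.3511, 0.203]
ee_rot: [-0.0, 0.962, -0.273, 0.001]
contact_force: [0.7, -0.4, -0.7]
width: 0.06
gripper_force: 0.0
clock: 5.2
position: [0.5255, 0.3511, 0.2029]
ee_rot: [-0.0, 0.948, -0.318, 0.001]
pos [0.5255 0.3511 0.2029] yaw -0.647 q [ 0.48  0.39  1.46 -0.    1.29  2.7 ] F [ 0.1  1.  -0.4] | dx 0.4394 dy 0.5471 dz 0.0429 n 17.6 turn -0.007
[([363.7, 118.4], 10, [0.5291, 0.3477]), ([506.2, 118.6], 20, [0.8643, 0.5947]), ([495.0, 141.0], 9, [0.8744, 0.492]), ([507.1, 144.6], 8, [0.9074, 0.4994]), ([323.3, 191.0], 11, [0.5891, 0.0646]), ([296.9, 222.0], 11, [0.5927, -0.0505]), ([290.2, 260.5], 8, [0.6454, -0.1434]), ([18.6, 292.0], 9, [0.2108, -0.5592]), ([311.5, 311.6], 10, [0.7595, -0.2137])]
top blue [([325.7, 145.0], 453, [0.7857, 0.0283]), ([266.8, 249.1], 98, [0.4459, 0.2244]), ([391.8, 248.8], 97, [0.4373, -0.1728]), ([335.7, 251.5], 100, [0.4332, 0.0061])]
scene blue [([310.7, 7.5], 65, [-0.0102, 0.8081]), ([315.1, 148.8], 110, [0.444, 0.224]), ([264.1, 194.3], 144, [0.4309, 0.0052]), ([220.1, 240.3], 181, [0.435, -0.1743]), ([377.3, 258.5], 631, [0.7899, 0.0207])]
```

View pics/s2.png

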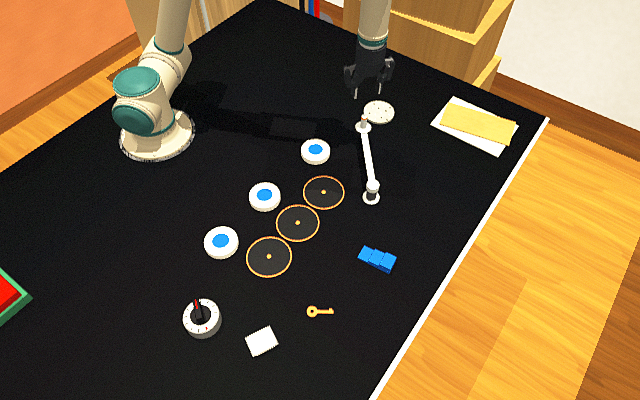

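The arm is fully out, with its post at (363,120), and the pucks have not moved. Go to the knob.

```bash

python3 steer.py '.0244 .0304 0 0;.0244 .0304 0 0;.0244 .0304 0 0;.0244 .0304 0 0;.0244 .0304 0 0' |tail -5
python3 steer.py '.0244 .0304 0 0;.0244 .0304 0 0;.0244 .0304 0 0;.0244 .0304 0 0;.0244 .0304 0 0' |tail -5
python3 steer.py '.0244 .0304 0 0;.0244 .0304 0 0;.0244 .0304 0 0;.0244 .0304 0 0;.0244 .0304 0 0' |tail -5
python3 steer.py '.0244 .0304 0 0;.0244 .0304 0 0;.0244 .0304 0 0;0 0 0 0;0 0 0 0' |tail -5
python3 -c "
from m import *
to(.5464,-.3503,.072,-.64)
for n in('top','scene'):
    d=manip.get_image(n);i=blobs(d,(0,150,60),(4,255,255),.075,5,60)
    print(n,i)
c={}
for n,p in(('top',((374.6,212.2),(336.6,214.4),(298.6,216.5))),):
    pass
for n in('top','scene'):
    d=manip.get_image(n);h=cv2.cvtColor(d['img'],cv2.COLOR_RGB2HSV);m=cv2.inRange(h,(5,90,50),(24,255,255));ys,xs=np.nonzero(m);W=ray(np.c_[xs,ys],d,0)
    for g in((.5505,.123),(.553,-.002),(.557,-.127)):
        g=np.array(g)
        for _ in range(3):
            r=np.hypot(*(W-g).T);S=W[(r>.048)&(r<.066)];A=np.c_[2*S,np.ones(len(S))];x=np.linalg.lstsq(A,(S**2).sum(1),rcond=None)[0];g=x[:2]
        print(n,g.round(4),len(S),np.sqrt(x[2]+g@g).round(4))
"
```

```text
position: [0.5305, 0.1551, 0.2025]
ee_rot: [-0.0, 0.948, -0.317, 0.0]
contact_force: [0.7, -0.2, -0.7]
width: 0.0598
gripper_force: 0.0
position: [0.5361, -0.0401, 0.2027]
ee_rot: [0.0, 0.948, -0.318, 0.001]
contact_force: [0.8, 0.4, 0.8]
width: 0.0601
gripper_force: 0.0
position: [0.5417, -0.2351, 0.2027]
ee_rot: [0.0, 0.948, -0.318, 0.0]
contact_force: [0.1, 0.1, 0.4]
width: 0.0597
gripper_force: 0.0
position: [0.545, -0.3523, 0.2018]
ee_rot: [0.0, 0.948, -0.32, -0.0]
contact_force: [0.1, 1.5, 0.7]
width: 0.0603
gripper_force: 0.0
pos [ 0.545  -0.3523  0.2018] yaw -0.65 q [-0.68  0.42  1.42 -0.    1.31  1.54] F [0.1 1.5 0.7] | dx -0.0001 dy -0.0024 dz 0.1298 n 3.2 turn -0.010
top [([447.9, 214.2], 17, [0.5369, -0.3427])]
scene [([195.7, 303.7], 19, [0.5346, -0.3445])]
top [0.5513 0.1226] 435 0.0588
top [ 0.5552 -0.0017] 437 0.0587
top [ 0.5595 -0.1269] 454 0.0584
scene [0.5483 0.1221] 228 0.0571
scene [ 0.552  -0.0026] 271 0.0573
scene [ 0.5562 -0.1278] 310 0.0571
```

```bash

python3 steer.py '0 -.0024 .04 0;0 0 .04 0;0 0 .03 0;0 0 .02 0;0 0 0 0' |tail -5
python3 steer.py '0 0 0 0;0 0 0 0;0 0 0 0;0 0 0 0' 0 40
python3 -c "
from m import *
to(.5464,-.3503,.072,-.64);print(manip.get_state()['moment'])"
```

```text
position: [0.5442, -0.344, 0.0677]
ee_rot: [-0.002, 0.948, -0.317, -0.005]
contact_force: [0.0, 1.2, -0.2]
width: 0.0601
gripper_force: 0.0
clock: 7.97
position: [0.5464, -0.3505, 0.0751]
ee_rot: [0.003, 0.949, -0.317, 0.001]
contact_force: [-3.1, 0.5, 6.8]
width: 0.0131
gripper_force: 41.2
pos [ 0.5464 -0.3505  0.0751] yaw -0.645 q [-0.67  0.52  1.58 -0.01  1.03  1.54] F [-3.1  0.5  6.8] | dx -0.0001 dy -0.0002 dz 0.0031 n 0.1 turn -0.005
[0.56922991 0.08173572 0.02075539]
```

```bash

for i in 1; do :; done
python3 steer.py '0 0 0 -.12;0 0 0 -.12;0 0 0 -.12;0 0 0 -.12;0 0 0 -.12' |tail -5
python3 steer.py '0 0 0 -.12;0 0 0 -.12;0 0 0 -.12;0 0 0 -.12;0 0 0 -.12' |tail -5
python3 steer.py '0 0 0 -.12;0 0 0 -.12;0 0 0 -.12;0 0 0 -.12;0 0 0 -.12' |tail -5
python3 steer.py '0 0 0 -.12;0 0 0 -.12;0 0 0 -.12;0 0 0 -.12;0 0 0 -.12' |tail -5
python3 -c "
from m import *
to(.5464,-.3503,.072,-.64);print(manip.get_state()['moment'])"
```

```text
position: [0.5466, -0.3498, 0.0751]
ee_rot: [0.002, 1.0, -0.021, 0.001]
contact_force: [-4.0, -2.8, 4.5]
width: 0.0134
gripper_force: 41.0
position: [0.5464, -0.3492, 0.0751]
ee_rot: [0.002, 0.961, 0.276, -0.0]
contact_force: [-4.6, -1.8, 6.6]
width: 0.0134
gripper_force: 41.2
position: [0.5458, -0.3488, 0.0751]
ee_rot: [0.001, 0.837, 0.548, -0.001]
contact_force: [-5.2, 0.5, 6.2]
width: 0.0133
gripper_force: 41.3
position: [0.5452, -0.3488, 0.0751]
ee_rot: [-0.0, 0.637, 0.77, -0.002]
contact_force: [-6.8, -0.7, 7.4]
width: 0.0131
gripper_force: 41.4
pos [ 0.5452 -0.3488  0.0751] yaw 1.759 q [-0.67  0.52  1.59 -0.    1.04 -0.86] F [-6.8 -0.7  7.4] | dx -0.0017 dy 0.0009 dz 0.0031 n 0.1 turn 2.399
[-0.01416515  1.18877435 -0.13889666]
```

```bash

python3 steer.py '0 0 0 -.12;0 0 0 -.12;0 0 0 -.12;0 0 0 -.12;0 0 0 -.12' |tail -5
python3 -c "
from m import *
to(.5464,-.3503,.072,-.64);print(manip.get_state()['moment'])"
python3 steer.py '0 0 0 -.12;0 0 0 -.06;0 0 0 -.06;0 0 0 0' |tail -5
python3 -c "
from m import *
to(.5464,-.3503,.072,-.64);print(manip.get_state()['moment'])
for n in('top','scene'):
    d=manip.get_image(n);print(blobs(d,(0,150,60),(4,255,255),.075,2,60))"
```

```text
position: [0.5446, -0.3491, 0.0751]
ee_rot: [-0.001, 0.381, 0.925, -0.002]
contact_force: [-7.5, -1.6, 7.6]
width: 0.0131
gripper_force: 41.5
pos [ 0.5446 -0.3491  0.0751] yaw 2.36 q [-0.68  0.52  1.59 -0.    1.04 -1.46] F [-7.5 -1.6  7.6] | dx -0.0021 dy 0.0004 dz 0.0031 n 0.1 turn 3.000
[-0.20475843  1.36697201 -0.12577877]
position: [0.5445, -0.3493, 0.0751]
ee_rot: [-0.001, 0.269, 0.963, -0.002]
contact_force: [-7.7, -1.5, 7.4]
width: 0.0129
gripper_force: 41.5
pos [ 0.5445 -0.3493  0.0751] yaw 2.596 q [-0.68  0.52  1.59 -0.01  1.04 -1.7 ] F [-7.7 -1.5  7.4] | dx -0.0022 dy 0.0002 dz 0.0031 n 0.1 turn 3.236
[-0.25291892  1.42406632  0.06201291]
[]
[([198.0, 313.4], 17, [0.5549, -0.3576]), ([202.6, 323.6], 8, [0.5796, -0.3683]), ([206.0, 328.0], 3, [0.5924, -0.371])]
```

```bash

python3 steer.py '0 0 0 -.06;0 0 0 -.05;0 0 0 0' |tail -5
python3 -c "
from m import *
to(.5464,-.3503,.072,-.64);print(manip.get_state()['moment'])
d=manip.get_image('scene');cv2.imwrite('pics/k2.png',cv2.resize(d['img'][280:350,160:250,::-1],None,fx=6,fy=6,interpolation=2))"
```

```text
position: [0.5444, -0.3494, 0.0751]
ee_rot: [-0.001, 0.216, 0.976, -0.002]
contact_force: [-6.5, -1.8, 8.1]
width: 0.0132
gripper_force: 41.5
pos [ 0.5444 -0.3494  0.0751] yaw 2.706 q [-0.68  0.52  1.59 -0.01  1.04 -1.81] F [-6.5 -1.8  8.1] | dx -0.0022 dy 0.0000 dz 0.0031 n 0.1 turn 3.346
[-0.33378615  1.43391253  0.01725841]
```

View pics/k2.png

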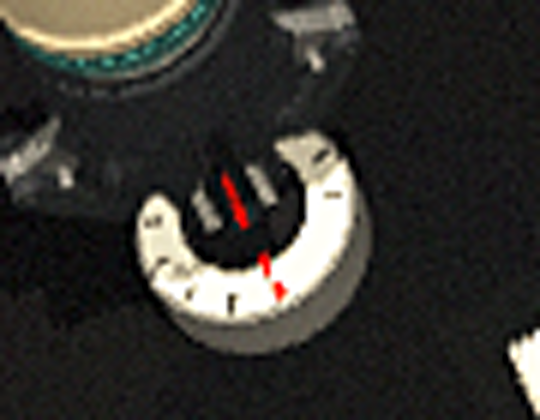

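The pointer, running from (225,175) to (268,265), lines up with the red tick at (280,292). I'll push a bit further to reach the stop.

```bash

python3 steer.py '0 0 0 -.06;0 0 0 -.05;0 0 0 0' |tail -5
python3 -c "
from m import *
to(.5464,-.3503,.072,-.64);print(manip.get_state()['moment'])"
python3 steer.py '0 0 0 -.06;0 0 0 -.05;0 0 0 0' |tail -5
python3 -c "
from m import *
to(.5464,-.3503,.072,-.64);print(manip.get_state()['moment'])
d=manip.get_image('scene');print(blobs(d,(0,150,60),(4,255,255),.075,2,60),blobs(d,(0,150,60),(4,255,255),.036,2,60))"
```

```text
position: [0.5444, -0.3495, 0.0751]
ee_rot: [-0.001, 0.165, 0.986, -0.001]
contact_force: [-9.0, -2.5, 8.4]
width: 0.0133
gripper_force: 58.9
pos [ 0.5444 -0.3495  0.0751] yaw 2.81 q [-0.68  0.52  1.59 -0.    1.04 -1.91] F [-9.  -2.5  8.4] | dx -0.0021 dy -0.0002 dz 0.0031 n 0.1 turn 3.450
[-0.4515717   1.46186734 -1.57272454]
position: [0.545, -0.3497, 0.0752]
ee_rot: [-0.0, 0.112, 0.994, -0.001]
contact_force: [-7.9, -3.2, 7.9]
width: 0.0133
gripper_force: 105.7
pos [ 0.545  -0.3497  0.0752] yaw 2.916 q [-0.68  0.52  1.59 -0.    1.04 -2.02] F [-7.9 -3.2  7.9] | dx -0.0015 dy -0.0003 dz 0.0032 n 0.1 turn 3.556
[-0.46657711  1.38664874 -2.48756335]
[([199.2, 313.5], 18, [0.5572, -0.3562]), ([204.4, 323.2], 5, [0.582, -0.3654]), ([206.0, 328.0], 3, [0.5924, -0.371])] [([199.2, 313.5], 18, [0.5395, -0.3499]), ([204.4, 323.2], 5, [0.5653, -0.3594]), ([206.0, 328.0], 3, [0.5761, -0.3653])]
```

Moment −2.5 Nm, so the stop is reached. Unload, release and rise, then look.

```bash

python3 steer.py '0 0 0 .05;0 0 0 .04;0 0 0 0' |tail -1
python3 steer.py '0 0 0 0;0 0 0 0;0 0 0 0' .05 | tail -2
python3 steer.py '0 0 -.03 0;0 0 -.04 0;0 0 -.04 0;0 0 0 .12;0 0 0 .12' | tail -6
python3 steer.py '0 0 0 .12;0 0 0 .12;0 0 0 .12;0 0 0 .12;0 0 0 .12' .07 | tail -6
python3 steer.py '0 0 0 .12;0 0 0 .12;0 0 0 .12;0 0 0 .12;0 0 0 .12' | tail -6
python3 steer.py '0 0 0 .12;0 0 0 .12;0 0 0 .12;0 0 0 .12;0 0 0 .12' | tail -6
python3 steer.py '0 0 0 .12;0 0 0 .12;0 0 0 .12;0 0 0 .07;0 0 0 0' | tail -6
python3 -c "
from m import *
pucks(('top','scene'))
d=manip.get_image('scene');cv2.imwrite('pics/k3.png',cv2.resize(d['img'][280:350,160:250,::-1],None,fx=6,fy=6,interpolation=2))
p=np.array([.436,-.1735]);g=np.array([.558,-.1274]);v=g-p;a=np.arctan2(v[1],v[0]);u=v/np.hypot(*v);s=p-.085*u;print(s,a);to(*s,.06,a)"
```

```text
gripper_force: 70.6
width: 0.0485
gripper_force: 0.0
clock: 12.25
position: [0.549, -0.3489, 0.1866]
ee_rot: [0.004, 0.273, 0.962, -0.002]
contact_force: [-0.8, 0.3, 0.1]
width: 0.0502
gripper_force: 0.0
clock: 12.67
position: [0.5474, -0.3476, 0.1827]
ee_rot: [0.0, 0.546, 0.838, 0.0]
contact_force: [0.3, -1.1, 0.6]
width: 0.0701
gripper_force: 0.0
clock: 13.08
position: [0.5474, -0.3476, 0.1826]
ee_rot: [0.0, 0.769, 0.639, 0.0]
contact_force: [0.5, 0.8, -0.3]
width: 0.0699
gripper_force: 0.0
clock: 13.5
position: [0.5474, -0.3476, 0.1826]
ee_rot: [0.0, 0.923, 0.384, 0.0]
contact_force: [0.3, -0.3, 0.2]
width: 0.0699
gripper_force: 0.0
clock: 13.92
position: [0.5474, -0.3476, 0.1826]
ee_rot: [0.0, 0.984, 0.18, 0.0]
contact_force: [-1.0, 0.7, -0.5]
width: 0.0702
gripper_force: 0.0
top blue [([325.7, 145.0], 452, [0.7858, 0.0284]), ([266.6, 249.0], 101, [0.4461, 0.2249]), ([391.8, 248.8], 97, [0.4373, -0.1728]), ([335.6, 251.5], 98, [0.4331, 0.0063])]
scene blue [([310.7, 7.5], 65, [-0.0102, 0.8081]), ([314.9, 148.8], 112, [0.4438, 0.2237]), ([263.9, 194.3], 147, [0.4304, 0.005]), ([220.2, 240.3], 182, [0.4351, -0.1742]), ([377.3, 258.5], 632, [0.7899, 0.0207])]
[ 0.35648727 -0.20354539] 0.3612834532795081
pos [ 0.5471 -0.3477  0.1824] yaw 0.365 q [-0.67  0.43  1.45  0.    1.26  0.53] F [-1.4 -0.4 -1.2] | dx -0.1266 dy -0.2027 dz 0.1224 n 6.7 turn 0.004
```

View pics/k3.png

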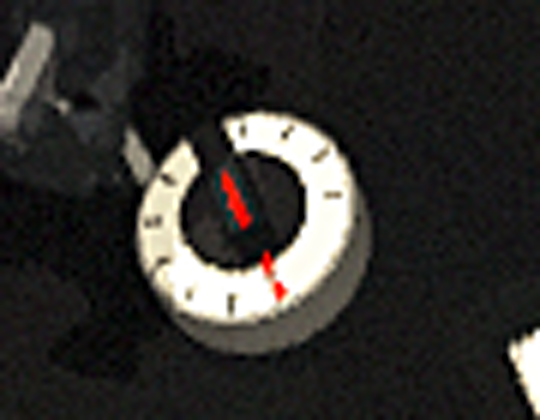

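The pointer sits on the red tick, at (268,265) and (280,292), so the knob is at zero. Next, the first puck.

```bash

python3 steer.py '-.0211 -.0338 0 0;-.0211 -.0338 0 0;-.0211 -.0338 0 0;-.0211 -.0338 0 0' | tail -1
python3 steer.py '-.0211 -.0338 0 0;-.0211 -.0338 0 0;0 0 .04 0;0 0 .04 0;0 0 .04 0' | tail -1
python3 steer.py '0 0 .015 0;0 0 .008 0;0 0 .004 0;0 0 0 0'
python3 -c "
from m import *
to(.436,-.1735,.03,.361)"
```

```text
gripper_force: 0.0
gripper_force: 0.0
clock: 15.15
position: [0.357, -0.2036, 0.0353]
ee_rot: [0.0, 0.984, 0.181, 0.0]
contact_force: [-0.3, -0.0, 0.8]
width: 0.0701
gripper_force: 0.0
pos [ 0.357  -0.2036  0.0353] yaw 0.363 q [-0.69  0.29  2.15 -0.    0.7   0.52] F [-0.3 -0.   0.8] | dx 0.0845 dy -0.0000 dz 0.0053 n 2.1 turn 0.002
```

```bash

for k in 1; do
python3 steer.py '0 0 .004 0;0 0 .003 0;0 0 0 0' | grep -E 'pos|cont'
python3 steer.py '0 0 .004 0;0 0 0 0' | grep -E 'pos|cont'
python3 steer.py '0 0 .003 0;0 0 0 0' | grep -E 'pos|cont'
done
```

```text
position: [0.357, -0.2036, 0.0287]
contact_force: [-0.9, 0.5, 0.2]
position: [0.3566, -0.2033, 0.0242]
contact_force: [-0.6, 0.7, -0.1]
position: [0.3564, -0.2031, 0.021]
contact_force: [0.3, 1.2, 0.2]
```

```bash

python3 steer.py '.03 0 0 0;.008 0 0 0;.005 0 0 0;.005 0 0 0;.01 0 0 0' | grep -E 'pos|cont'
python3 steer.py '.013 0 0 0;.014 0 0 0;.014 0 0 0;.014 0 0 0;.014 0 0 0' | grep -E 'pos|cont'
python3 steer.py '.012 0 0 0;.01 0 0 0;.007 0 0 0;.004 0 0 0;.002 0 0 0' | grep -E 'pos|cont'
python3 -c "
from m import *
pucks();to(.558,-.1274,.021,.361)"
```

```text
position: [0.4092, -0.1821, 0.021]
contact_force: [-1.8, -0.8, 0.5]
position: [0.4769, -0.1575, 0.0212]
contact_force: [-1.1, -0.5, -1.1]
position: [0.5084, -0.1455, 0.0212]
contact_force: [-1.3, -0.4, 0.2]
top blue [([325.7, 145.0], 452, [0.7858, 0.0284]), ([374.7, 215.2], 43, [0.5466, -0.1238]), ([266.7, 249.1], 100, [0.446, 0.2247]), ([335.7, 251.5], 100, [0.4332, 0.0061])]
scene blue [([310.7, 7.5], 65, [-0.0102, 0.8081]), ([315.1, 148.8], 110, [0.444, 0.224]), ([264.1, 194.3], 145, [0.4308, 0.0052]), ([262.3, 250.7], 188, [0.5423, -0.1334]), ([377.3, 258.5], 633, [0.7899, 0.0207])]
pos [ 0.5081 -0.1457  0.0213] yaw 0.363 q [-0.41  0.44  1.92 -0.    0.78  0.8 ] F [ 0.8  0.7 -0.3] | dx 0.0532 dy 0.0006 dz 0.0003 n 1.3 turn 0.002
```

```bash

python3 steer.py '.006 0 0 0;.005 0 0 0;.003 0 0 0;.0015 0 0 0;0 0 0 0' | grep -E 'pos|cont'
python3 steer.py '-.03 0 0 0;-.04 0 0 0;0 0 -.04 0;0 0 -.04 0;0 0 0 0' | grep -E 'pos|cont'
python3 -c "
from m import *
pucks()
p=np.array([.432,.0057]);g=np.array([.5536,-.0022]);v=g-p;a=np.arctan2(v[1],v[0]);u=v/np.hypot(*v);s=p-.085*u;print(s,a,np.hypot(*v));to(*s,.1,a)"
```

```text
position: [0.523, -0.1402, 0.0213]
contact_force: [0.4, -0.3, 0.5]
position: [0.4603, -0.1673, 0.1073]
contact_force: [1.9, -0.8, -0.2]
top blue [([325.7, 145.0], 450, [0.7857, 0.0283]), ([375.3, 211.1], 92, [0.5597, -0.1263]), ([266.7, 249.1], 99, [0.446, 0.2246]), ([335.6, 251.4], 96, [0.4335, 0.0064])]
scene blue [([310.7, 7.5], 65, [-0.0102, 0.8081]), ([315.1, 148.8], 110, [0.444, 0.224]), ([264.0, 194.3], 147, [0.4306, 0.0051]), ([377.3, 258.5], 632, [0.7899, 0.0206]), ([268.2, 252.5], 191, [0.5577, -0.1285])]
[0.34717881 0.01121059] -0.06487593328240136 0.12185634985506498
pos [ 0.4583 -0.1659  0.1033] yaw 0.362 q [-0.49  0.28  1.92  0.    0.94  0.72] F [-0.7 -0.1  0.2] | dx -0.0411 dy -0.2050 dz 0.0033 n 5.2 turn 0.427
```

Puck c is centred in ring2. Next, puck b.

```bash

python3 steer.py '-.0082 -.0342 0 0;-.0082 -.0342 0 0;-.0082 -.0342 0 0;-.0082 -.0342 0 0;-.0083 -.0342 0 0' | grep -E 'pos'
python3 steer.py '0 -.034 0 0;0 0 0 .11;0 0 0 .11;0 0 0 .11;0 0 0 .097' | grep -E 'pos'
python3 -c "
from m import *
to(.432,.0057,.021,-.065)"
```

```text
position: [0.3559, -0.0184, 0.1002]
position: [0.3449, 0.0126, 0.1004]
pos [0.3449 0.0126 0.1004] yaw -0.068 q [-0.17  0.09  2.19 -0.    0.86  1.47] F [ 0.3 -0.   0.3] | dx 0.0874 dy 0.0010 dz 0.0794 n 3.0 turn -0.003
```

```bash

python3 steer.py '0 .001 .03 0;0 0 .03 0;0 0 .014 0;0 0 .0055 0;0 0 0 0' | grep -E 'pos|cont'
python3 steer.py '.032 0 0 0;.008 0 0 0;.005 0 0 0;.005 0 0 0;.01 0 0 0' | grep -E 'pos|cont'
python3 steer.py '.013 0 0 0;.014 0 0 0;.014 0 0 0;.014 0 0 0;.014 0 0 0' | grep -E 'pos|cont'
python3 steer.py '.01 0 0 0;.008 0 0 0;.006 0 0 0;.004 0 0 0;0 0 0 0' | grep -E 'pos|cont'
python3 -c "
from m import *
pucks();to(.5536,-.0022,.021,-.065)"
```

```text
position: [0.3442, 0.0113, 0.0202]
contact_force: [-0.7, -0.1, -0.1]
position: [0.4021, 0.0077, 0.0218]
contact_force: [-5.1, 0.8, 4.0]
position: [0.4742, 0.0028, 0.0219]
contact_force: [-1.3, -0.4, -0.3]
position: [0.5027, 0.0009, 0.0218]
contact_force: [-0.6, -0.2, 0.5]
top blue [([325.7, 145.0], 452, [0.7858, 0.0284]), ([375.8, 211.0], 86, [0.56, -0.1279]), ([266.6, 249.0], 101, [0.4461, 0.2249])]
scene blue [([310.7, 7.5], 65, [-0.0102, 0.8081]), ([315.1, 148.8], 110, [0.444, 0.224]), ([293.2, 215.4], 159, [0.5389, -0.0022]), ([377.3, 258.5], 631, [0.7899, 0.0207]), ([268.2, 252.5], 191, [0.5577, -0.1285])]
pos [0.5026 0.0009 0.0219] yaw -0.064 q [-0.14  0.41  1.97 -0.    0.75  1.5 ] F [ 0.2 -0.2 -0.1] | dx 0.0511 dy -0.0001 dz 0.0009 n 1.3 turn 0.001
```

```bash

python3 steer.py '.005 0 0 0;.004 0 0 0;.003 0 0 0;.0015 0 0 0;0 0 0 0' | grep -E 'pos|cont'
python3 steer.py '-.03 0 0 0;-.04 0 0 0;0 0 -.04 0;0 0 -.04 0;0 0 0 .12' | grep -E 'pos|cont'
python3 steer.py '0 0 0 .12;0 0 0 .12;0 0 0 .12;0 0 0 .12;0 0 0 .107' | grep -E 'pos|cont'
python3 -c "
from m import *
pucks()
p=np.array([.4452,.2243]);g=np.array([.550,.1224]);v=g-p;a=np.arctan2(v[1],v[0]);u=v/np.hypot(*v);s=p-.085*u;print(s,a,np.hypot(*v));to(*s,.1,a)"
```

```text
position: [0.5169, -0.0001, 0.0218]
contact_force: [-0.7, -0.6, 0.3]
position: [0.4493, 0.0042, 0.107]
contact_force: [2.7, -1.1, 1.0]
position: [0.4467, 0.0045, 0.1021]
contact_force: [-0.6, -0.2, 0.8]
top blue [([325.7, 144.9], 455, [0.7861, 0.0283]), ([375.3, 211.1], 92, [0.5597, -0.1263]), ([337.1, 211.8], 66, [0.5605, -0.0024]), ([266.6, 249.1], 95, [0.446, 0.2248])]
scene blue [([310.7, 7.5], 65, [-0.0102, 0.8081]), ([315.1, 148.8], 110, [0.444, 0.224]), ([297.4, 218.5], 161, [0.554, -0.0034]), ([377.3, 258.5], 633, [0.7899, 0.0207]), ([268.2, 252.5], 191, [0.5577, -0.1285])]
[0.38425866 0.28355498] -0.771369088684994 0.1461733559852821
pos [0.4466 0.0045 0.102 ] yaw -0.771 q [-0.15  0.23  2.   -0.    0.91  2.2 ] F [ 0.1 -0.9 -0.8] | dx -0.2392 dy -0.1567 dz 0.0020 n 7.1 turn 0.000
```

Joint 6 would pass its limit in that orientation, so I'll flip the tool by a half turn and push along −x.

```bash

python3 steer.py '0 0 -.02 -.12;0 0 0 -.12;0 0 0 -.12;0 0 0 -.12;0 0 0 -.12' | grep -E 'pos'
python3 steer.py '0 0 0 -.12;0 0 0 -.12;0 0 0 -.12;0 0 0 -.12;0 0 0 -.12' | grep -E 'pos'
python3 steer.py '0 0 0 -.12;0 0 0 -.12;0 0 0 -.12;0 0 0 -.12;0 0 0 -.12' | grep -E 'pos'
python3 steer.py '0 0 0 -.12;0 0 0 -.12;0 0 0 -.12;0 0 0 -.12;0 0 0 -.12' | grep -E 'pos'
python3 steer.py '0 0 0 -.12;0 0 0 -.12;0 0 0 -.12;0 0 0 -.12;0 0 0 -.12' | grep -E 'pos'
python3 steer.py '0 0 0 -.12;0 0 0 -.022;0 0 0 0' | grep -E 'pos'
python3 -c "
from m import *
pucks()
to(.3843,.2836,.1,2.370)"
```

```text
position: [0.4465, 0.0045, 0.122]
position: [0.4464, 0.0045, 0.1219]
position: [0.4464, 0.0045, 0.1219]
position: [0.4464, 0.0045, 0.1219]
position: [0.4464, 0.0045, 0.1219]
position: [0.4463, 0.0045, 0.1218]
top blue [([325.7, 144.9], 454, [0.7859, 0.0283]), ([375.3, 211.2], 93, [0.5596, -0.1262]), ([337.2, 211.1], 52, [0.5626, -0.0028]), ([266.7, 249.1], 96, [0.4461, 0.2247])]
scene blue [([310.7, 7.5], 65, [-0.0102, 0.8081]), ([315.1, 148.8], 110, [0.444, 0.224]), ([297.4, 218.5], 161, [0.554, -0.0034]), ([377.3, 258.5], 632, [0.7899, 0.0207]), ([268.2, 252.5], 191, [0.5577, -0.1285])]
pos [0.4462 0.0045 0.1218] yaw 2.37 q [-0.15  0.21  1.97 -0.    0.97 -0.94] F [ 0.3 -0.2 -0.2] | dx 0.2390 dy 0.1568 dz 0.0218 n 7.2 turn -0.000
```

```bash

python3 steer.py '.0299 .0196 0 0;.0299 .0196 0 0;.0299 .0196 0 0;.0299 .0196 0 0' | grep -E 'pos'
python3 steer.py '.0299 .0196 0 0;.0299 .0196 0 0;.0299 .0196 0 0;.0299 .0196 0 0;0 0 0 0' | grep -E 'pos'
python3 -c "
from m import *
to(.4452,.2243,.021,2.370)"
```

```text
position: [0.4146, 0.1453, 0.1219]
position: [0.383, 0.2892, 0.1221]
pos [0.383  0.2892 0.1221] yaw 2.375 q [ 0.5   0.25  1.9   0.    0.98 -0.31] F [1.2 0.1 0.2] | dx -0.0898 dy -0.0035 dz 0.1011 n 3.4 turn 0.005
```

```bash

python3 steer.py '0 0 .04 0;0 0 .03 0;0 0 .022 0;0 0 .008 0;0 0 0 0' | grep -E 'pos|cont'
python3 -c "
from m import *
pucks(('scene',))
to(.4452,.2243,.021,2.370)"
```

```text
position: [0.3825, 0.2825, 0.02]
contact_force: [0.1, -0.1, 0.2]
scene blue [([315.1, 148.8], 110, [0.444, 0.224]), ([280.7, 222.4], 165, [0.526, -0.0392]), ([377.3, 258.5], 631, [0.79, 0.0207]), ([268.2, 252.5], 191, [0.5577, -0.1285])]
pos [0.3837 0.2832 0.0214] yaw 2.37 q [ 0.49  0.39  2.03 -0.    0.73 -0.31] F [ 0.9 -0.2 -0.6] | dx -0.0851 dy 0.0007 dz 0.0004 n 2.1 turn -0.000
```

The knock has come: puck b is now at about (0.527,-0.039). I'll finish puck a first, then mend it.

```bash

python3 steer.py '-.03 .0007 0 0;-.008 0 0 0;-.005 0 0 0;-.005 0 0 0;-.01 0 0 0' | grep -E 'pos|cont'
python3 steer.py '-.013 0 0 0;-.014 0 0 0;-.014 0 0 0;-.014 0 0 0;-.014 0 0 0' | grep -E 'pos|cont'
python3 steer.py '-.014 0 0 0;-.014 0 0 0;-.011 0 0 0;-.008 0 0 0;-.005 0 0 0' | grep -E 'pos|cont'
python3 steer.py '0 0 0 0' >/dev/null
python3 -c "
from m import *
pucks();to(.55,.1224,.021,2.37)"
```

```text
position: [0.4251, 0.244, 0.0225]
contact_force: [-3.3, 2.8, 2.0]
position: [0.4761, 0.1949, 0.022]
contact_force: [-2.5, 2.6, 3.9]
position: [0.5136, 0.1586, 0.0217]
contact_force: [-2.9, 4.0, 4.8]
top blue [([325.7, 145.0], 452, [0.7857, 0.0285]), ([375.3, 211.0], 96, [0.5602, -0.1262]), ([348.3, 221.3], 94, [0.5287, -0.0376])]
scene blue [([310.7, 7.5], 65, [-0.0102, 0.8081]), ([322.9, 183.8], 139, [0.5404, 0.1312]), ([280.8, 222.3], 166, [0.526, -0.0391]), ([377.3, 258.5], 631, [0.79, 0.0207]), ([268.2, 252.5], 191, [0.5577, -0.1285])]
pos [0.513  0.159  0.0214] yaw 2.371 q [ 0.17  0.45  1.9  -0.    0.79 -0.63] F [-0.5  0.3  0.1] | dx -0.0521 dy -0.0005 dz 0.0004 n 1.3 turn 0.001
```

```bash

python3 steer.py '-.005 0 0 0;-.004 0 0 0;-.003 0 0 0;-.0018 0 0 0;0 0 0 0' | grep -E 'pos|cont'
python3 steer.py '.03 0 0 0;.03 0 0 0;0 0 -.04 0;0 0 -.04 0;0 0 0 0' 0 20| grep -E 'pos|cont'
python3 -c "
from m import *
pucks();to(.5275,-.0384,.06)"
```

```text
position: [0.523, 0.1495, 0.0217]
contact_force: [0.3, 0.2, -0.3]
position: [0.484, 0.1934, 0.1083]
contact_force: [1.2, 0.5, 0.0]
top blue [([325.7, 145.0], 455, [0.7859, 0.0283]), ([375.3, 211.1], 92, [0.5597, -0.1263]), ([298.0, 215.4], 91, [0.5517, 0.1239]), ([348.4, 221.3], 93, [0.5287, -0.0377])]
scene blue [([323.8, 187.5], 141, [0.55, 0.1221]), ([280.7, 222.4], 165, [0.526, -0.0392]), ([377.3, 258.5], 633, [0.7899, 0.0207]), ([268.2, 252.5], 191, [0.5577, -0.1285])]
pos [0.481  0.1922 0.1038] yaw 2.371 q [ 0.25  0.32  1.85 -0.    0.96 -0.55] F [0.4 0.3 1.4] | dx -0.1939 dy -0.1331 dz 0.0438 n 6.0
```

Puck a is good. For puck b, puck c blocks a push from behind, so I'll press lightly on its top with closed fingertips and drag it.

```bash

python3 steer.py '-.0323 -.0222 0 0;-.0323 -.0222 0 0;-.0323 -.0222 0 0;-.0323 -.0222 0 0' | grep -E 'pos'
python3 steer.py '-.0323 -.0222 0 0;-.0324 -.0221 0 0;0 0 .035 0;0 0 .015 0;0 0 0 0' | grep -E 'pos'
python3 -c "
from m import *
pucks(('top',));to(.5275,-.0384,.042)"
```

```text
position: [0.5094, 0.0365, 0.1004]
position: [0.5221, -0.0395, 0.0474]
top blue [([325.7, 145.0], 453, [0.7857, 0.0284]), ([298.0, 215.2], 94, [0.5522, 0.124])]
pos [ 0.5234 -0.0391  0.0491] yaw 2.369 q [-0.21  0.4   1.89 -0.    0.85 -1.01] F [0.7 1.  0.9] | dx -0.0024 dy 0.0034 dz 0.0071 n 0.2
```

```bash

python3 steer.py '-.0024 .0034 .004 0;0 0 .003 0;0 0 0 0' | grep -E 'pos|cont'
python3 steer.py '0 0 .002 0;0 0 0 0' | grep -E 'pos|cont'
python3 steer.py '0 0 .002 0;0 0 0 0' | grep -E 'pos|cont'
python3 -c "
from m import *
to(.5536,-.0022,.042)"
```

```text
position: [0.5306, -0.0377, 0.045]
contact_force: [0.1, 0.1, -0.7]
position: [0.5301, -0.0378, 0.0431]
contact_force: [0.0, 0.1, -0.1]
position: [0.5304, -0.0379, 0.042]
contact_force: [-1.0, 0.8, 6.7]
pos [ 0.5304 -0.0379  0.042 ] yaw 2.371 q [-0.2   0.42  1.89  0.    0.83 -1.  ] F [-1.   0.8  6.7] | dx 0.0082 dy 0.0418 dz 0.0000 n 1.1
```

```bash

python3 steer.py '0 0 .001 0;.0005 .003 0 0;.001 .007 0 0;.001 .008 0 0;.0005 .003 0 0' | grep -E 'pos|cont'
python3 -c "
from m import *
pucks(('scene',));to(.5536,-.0022,.042)"
```

```text
position: [0.5418, -0.0231, 0.042]
contact_force: [-6.5, -9.6, 16.1]
scene blue [([310.7, 7.5], 65, [-0.0102, 0.8081]), ([323.8, 187.5], 141, [0.55, 0.1221]), ([286.1, 223.0], 82, [0.5388, -0.0322]), ([377.3, 258.5], 632, [0.7899, 0.0206]), ([268.2, 252.5], 191, [0.5577, -0.1285])]
pos [ 0.542  -0.0228  0.042 ] yaw 2.374 q [-0.17  0.43  1.86 -0.01  0.85 -0.97] F [-4.7 -7.1 16.1] | dx 0.0060 dy 0.0229 dz 0.0000 n 0.6
```

```bash

python3 steer.py '.001 .006 0 0;.001 .008 0 0;.001 .007 0 0;.0007 .003 0 0;.0004 .001 0 0' | grep -E 'pos|cont'
python3 steer.py '0 0 -.005 0;0 0 -.01 0;0 0 -.04 0;0 0 -.04 0;0 0 0 0' | grep -E 'pos|cont'
python3 steer.py '0 -.04 0 0;0 -.04 0 0;0 -.04 0 0;0 0 0 0' | grep -E 'pos|cont'
python3 -c "
from m import *
pucks();to(.5536,-.0022,.042)"
```

```text
position: [0.5566, -0.0025, 0.042]
contact_force: [-5.2, -9.0, 14.9]
position: [0.562, -0.0004, 0.1427]
contact_force: [1.3, 0.2, -0.0]
position: [0.4681, -0.089, 0.1349]
contact_force: [-0.3, 0.6, -0.2]
top blue [([325.7, 145.0], 454, [0.7857, 0.0283]), ([337.5, 213.7], 87, [0.5542, -0.0036]), ([298.0, 215.3], 92, [0.5518, 0.124])]
scene blue [([310.7, 7.5], 65, [-0.0102, 0.8081]), ([323.8, 187.5], 140, [0.5501, 0.1222]), ([296.3, 218.5], 162, [0.5518, -0.0053]), ([377.3, 258.5], 633, [0.7899, 0.0207]), ([268.2, 252.5], 192, [0.5576, -0.1286])]
pos [ 0.4729 -0.0869  0.1354] yaw 2.368 q [-0.33  0.24  1.88  0.    1.02 -1.12] F [ 0.6  0.8 -0.2] | dx 0.0015 dy 0.1170 dz 0.0934 n 3.7
```

All three pucks are in rings, within about 3 mm. Now fetch the swing arm.

```bash

python3 steer.py '0 0 -.035 0;0 0 -.03 0;0 0 0 0' .05 | grep -E 'pos|cont'
python3 -c "
from m import *
to(.5262,.3515,.092)"
```

```text
position: [0.4782, -0.0865, 0.2055]
contact_force: [1.3, -0.0, 0.3]
pos [ 0.4782 -0.0865  0.2055] yaw 2.372 q [-0.32  0.17  1.77  0.    1.19 -1.12] F [ 1.3 -0.   0.3] | dx 0.2703 dy 0.3479 dz 0.1135 n 11.4
```

```bash

python3 steer.py '.0246 .0316 0 0;.0246 .0316 0 0;.0246 .0316 0 0;.0246 .0316 0 0;.0246 .0316 0 0' | grep -E 'pos'
python3 steer.py '.0246 .0316 0 0;.0246 .0316 0 0;.0246 .0316 0 0;.0246 .0316 0 0;.0246 .0316 0 0' | grep -E 'pos'
python3 steer.py '.0246 .0316 0 0;0 0 0 0;0 0 0 0' | grep -E 'pos'
python3 -c "
from m import *
d=manip.get_image('scene');print(blobs(d,(5,110,70),(22,255,255),.097,4,30)[:4]);to(.5262,.3515,.092)"
```

```text
position: [0.4959, 0.1161, 0.2]
position: [0.5168, 0.3159, 0.1997]
position: [0.521, 0.3555, 0.1989]
[([481.8, 76.0], 4, [0.7262, 0.7283]), ([363.7, 118.4], 10, [0.5291, 0.3477]), ([506.2, 118.7], 20, [0.8647, 0.5945]), ([441.5, 124.2], 4, [0.7228, 0.4614])]
pos [0.5208 0.3536 0.199 ] yaw 2.374 q [ 0.49  0.39  1.47 -0.    1.28 -0.32] F [ 0.  -0.1 -0.7] | dx -0.0053 dy 0.0022 dz 0.1070 n 2.7
```

```bash

python3 steer.py '-.0053 .0022 .035 0;0 0 .03 0;0 0 .025 0;0 0 .017 0;0 0 0 0' | grep -E 'pos|cont'
python3 steer.py '0 0 0 0;0 0 0 0;0 0 0 0;0 0 0 0' 0 40 | grep -vE 'clock|rot'
python3 -c "
from m import *
s=manip.get_state();p=s['position'][:2]
c=np.array([.6667,.187]);v=p-c;a0=np.arctan2(v[1],v[0]);print(np.hypot(*v),(-2.113-a0)%6.283)
t=2*np.arctan2(*s['ee_rot'][[2,1]]);e=np.array([np.cos(t),np.sin(t)]);f=np.array([e[1],-e[0]])
k=np.arange(0,1.95,.17);P=np.array([c+.22*np.array([np.cos(a0+x),np.sin(a0+x)]) for x in k]);P[0]=p
for d in np.diff(P,axis=0):print((d@e).round(4),(d@f).round(4))"
```

```text
position: [0.524, 0.347, 0.0887]
contact_force: [-0.3, -0.6, -0.4]
position: [0.528, 0.3498, 0.0948]
contact_force: [1.0, -0.7, 2.4]
width: 0.0165
gripper_force: 39.1
0.21391765336576476 1.89360627427813
0.0064 -0.0368
-0.006 -0.0369
-0.0121 -0.0353
-0.0179 -0.0328
-0.0232 -0.0293
-0.0278 -0.0249
-0.0316 -0.0198
-0.0345 -0.0142
-0.0365 -0.0082
-0.0373 -0.0019
-0.0371 0.0045
```

```bash

python3 steer.py '0 -.0368 0 0;-.006 -.0369 0 0;-.0121 -.0353 0 0;-.0179 -.0328 0 0' | grep -vE 'clock|rot'
python3 -c "
from m import *
s=manip.get_state();p=s['position'][:2]
c=np.array([.6677,.186]);v=p-c;a0=np.arctan2(v[1],v[0]);print(np.hypot(*v),(-2.113-a0)%6.283)
t=2*np.arctan2(*s['ee_rot'][[2,1]]);e=np.array([np.cos(t),np.sin(t)]);f=np.array([e[1],-e[0]])
k=np.arange(0,1.3,.17);P=np.array([c+.22*np.array([np.cos(a0+x),np.sin(a0+x)]) for x in k]);P[0]=p
for d in np.diff(P,axis=0):print((d@e).round(4),(d@f).round(4))"
```

```text
position: [0.4531, 0.2232, 0.0947]
contact_force: [2.2, 2.6, 3.5]
width: 0.0168
gripper_force: 40.6
0.2178030869604158 1.2000816865550297
-0.0217 -0.0303
-0.0281 -0.0246
-0.0319 -0.0195
-0.0347 -0.0138
-0.0365 -0.0078
-0.0373 -0.0015
-0.037 0.0049
```

```bash

python3 steer.py '-.0217 -.0303 0 0;-.0281 -.0246 0 0;-.0319 -.0195 0 0;-.0347 -.0138 0 0' | grep -vE 'clock|rot'
python3 -c "
from m import *
s=manip.get_state();p=s['position'][:2]
c=np.array([.6677,.186]);v=p-c;a0=np.arctan2(v[1],v[0]);print(np.hypot(*v),(-2.113-a0)%6.283)
pucks(('top',))
t=2*np.arctan2(*s['ee_rot'][[2,1]]);e=np.array([np.cos(t),np.sin(t)]);f=np.array([e[1],-e[0]])
k=np.arange(0,.7,.15);P=np.array([c+.22*np.array([np.cos(a0+x),np.sin(a0+x)]) for x in k]);P[0]=p
for d in np.diff(P,axis=0):print((d@e).round(4),(d@f).round(4))"
```

```text
position: [0.4755, 0.0775, 0.0948]
contact_force: [4.6, 5.4, -0.9]
width: 0.0166
gripper_force: 40.5
0.2206684402050051 0.5146678725887681
top blue [([325.7, 145.0], 454, [0.7858, 0.0283]), ([375.4, 211.1], 91, [0.5599, -0.1264])]
-0.0324 -0.0063
-0.0329 -0.0021
-0.0328 0.0029
-0.032 0.0078
```

```bash

python3 steer.py '-.0324 -.0063 0 0;-.0329 -.0021 0 0;-.03 .003 0 0;0 0 0 0' | grep -vE 'clock|rot'
python3 -c "
from m import *
s=manip.get_state();p=s['position'][:2]
c=np.array([.6677,.186]);v=p-c;a0=np.arctan2(v[1],v[0]);print(np.hypot(*v),-2.113-a0)
to(.5536,-.0022,.094)"
```

```text
position: [0.5449, 0.0025, 0.0946]
contact_force: [-3.2, -7.0, 10.3]
width: 0.0166
gripper_force: 42.4
0.22081263967292805 0.04756566544216767
pos [0.5449 0.0025 0.0946] yaw 2.37 q [-0.12  0.37  1.81 -0.01  0.96 -0.91] F [-3.2 -7.  10.3] | dx -0.0095 dy 0.0027 dz 0.0006 n 0.2
```

```bash

python3 steer.py '-.0095 .0027 0 0;-.004 .0012 0 0;0 0 0 0;0 0 0 0' | grep -vE 'clock|rot'
python3 -c "
from m import *
s=manip.get_state();p=s['position'][:2]
c=np.array([.6677,.186]);v=p-c;a0=np.arctan2(v[1],v[0]);print(np.hypot(*v),-2.113-a0)
to(.5536,-.0022,.094)"
```

```text
position: [0.5514, -0.0017, 0.0946]
contact_force: [-7.2, -8.5, 9.8]
width: 0.0166
gripper_force: 42.5
0.22082906744245145 0.012712337079106018
pos [ 0.5514 -0.0017  0.0946] yaw 2.374 q [-0.13  0.38  1.79 -0.01  0.98 -0.92] F [-7.2 -8.5  9.8] | dx -0.0020 dy 0.0012 dz 0.0006 n 0.1
```

```bash

python3 steer.py '-.006 .0018 0 0;0 0 0 0;0 0 0 0' | grep -vE 'clock|rot'
python3 steer.py '.005 -.001 0 0;0 0 0 0' | grep -E 'pos|cont'
python3 steer.py '0 0 0 0;0 0 0 0;0 0 0 0' .05 | grep -E 'pos|cont'
python3 steer.py '0 0 -.03 0;0 0 -.04 0;0 0 -.04 0;0 -.04 0 0;0 -.04 0 0' | grep -E 'pos|cont'
python3 steer.py '0 -.04 0 0;0 -.04 0 0;0 -.04 0 0;0 -.04 0 0;0 0 0 0' | grep -E 'pos|cont'
python3 -c "
from m import *
pucks()
d=manip.get_image('scene');print(blobs(d,(5,110,70),(22,255,255),.097,4,60))
t=manip.get_image('top')
cv2.imwrite('pics/end.png',np.hstack([cv2.resize(d['img'][100:350,160:400,::-1],(400,416)),cv2.resize(t['img'][120:280,240:480,::-1],(400,267)).copy() if 0 else cv2.resize(t['img'][130:280,250:394,::-1],(400,416))]))"
```

```text
position: [0.5558, -0.0046, 0.0945]
contact_force: [-8.5, -9.8, 10.5]
width: 0.0169
gripper_force: 42.6
position: [0.5522, -0.0023, 0.0946]
contact_force: [-6.9, -12.6, 6.8]
position: [0.5546, 0.0016, 0.0935]
contact_force: [-1.3, 0.7, -0.6]
position: [0.5013, -0.056, 0.2061]
contact_force: [-0.3, -1.3, 0.0]
position: [0.3827, -0.1745, 0.203]
contact_force: [-1.1, -0.2, 0.0]
top blue [([325.7, 145.0], 456, [0.7856, 0.0284]), ([375.3, 211.1], 92, [0.5597, -0.1263]), ([298.0, 215.3], 92, [0.5518, 0.124])]
scene blue [([310.7, 7.5], 65, [-0.0102, 0.8081]), ([323.8, 187.5], 141, [0.55, 0.1221]), ([296.6, 221.7], 65, [0.5587, -0.0127]), ([377.3, 258.5], 631, [0.7899, 0.0207]), ([268.2, 252.5], 191, [0.5577, -0.1285])]
[([305.6, 4.6], 40, [0.0397, 0.7124]), ([433.8, 25.6], 5, [0.4767, 0.8776]), ([478.3, 34.7], 6, [0.6247, 0.9224]), ([470.2, 38.0], 5, [0.6104, 0.8882]), ([474.1, 39.1], 8, [0.6239, 0.8905]), ([166.1, 50.3], 19, [-0.1676, 0.2253]), ([506.1, 118.7], 22, [0.8643, 0.5941]), ([441.5, 124.2], 4, [0.7228, 0.4614]), ([446.5, 125.8], 4, [0.7372, 0.4646]), ([458.5, 129.5], 6, [0.7717,
[... 186 characters left out ...]
 [0.5629, 0.1107]), ([339.2, 183.0], 25, [0.6072, 0.1104]), ([304.9, 196.0], 23, [0.5605, 0.0239]), ([295.9, 202.4], 16, [0.5545, -0.0057]), ([329.8, 206.4], 57, [0.6306, 0.0354]), ([281.3, 211.7], 24, [0.5427, -0.0495]), ([315.0, 213.6], 22, [0.6137, -0.0042]), ([319.0, 222.5], 6, [0.6372, -0.0196]), ([317.4, 226.0], 5, [0.6401, -0.0301]), ([316.0, 229.2], 4, [0.6429, -0.0396]), ([247.5, 251.5], 4, [0.5499, -0.1841]), ([246.5, 257.8], 12, [0.559, -0.1979]), ([290.2, 260.5], 8, [0.6454, -0.1434]), ([2.5, 276.5], 6, [0.1481, -0.5586]), ([18.6, 292.0], 9, [0.2108, -0.5592]), ([317.9, 308.1], 37, [0.766, -0.199]), ([321.6, 313.3], 39, [0.7794, -0.2038]), ([311.5, 311.6], 10, [0.7595, -0.2137])]
```

View pics/end.png

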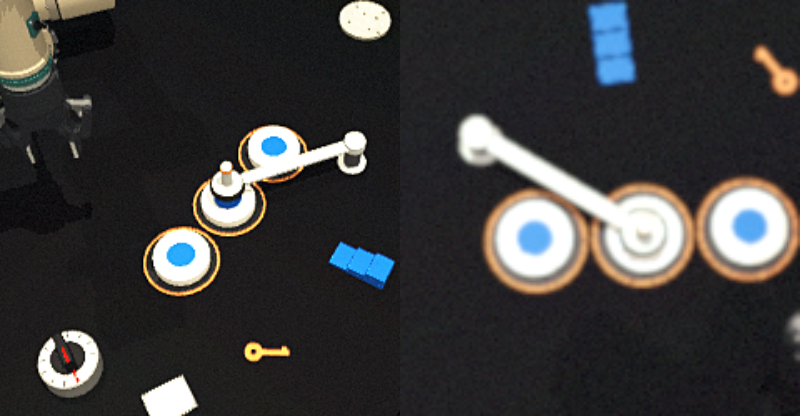

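The final view shows each puck inside its copper ring. The arm pad is over the middle ring at right-half (643,232), 1.90 rad from where the outer stop was measured. The knob is at its red tick and the bystanders in frame are where they were.

```bash
python3 -c "
from rig import manip
print(manip.sign_off())"
```

```text
the job is handed in; nothing more can be done
None
```

The job is handed in and no verdict was returned: by the last images all three pucks are in their rings, the knob is at zero and the arm is back at its inner stop. I never touched the earbud case, key, door stop or coaster.

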